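# Proof-pull a gold clasp on the bench tester

### The arm

A 6-joint arm with a two-finger parallel gripper is mounted at the origin on the work surface. World frame = base frame: x ahead of the robot, y to its left, z up, the work surface at z = 0. Lengths are in m, angles in rad, forces in N, time in s.
With the tool pointing down it reaches from about 0.375 to 0.975 m from the base axis. Payload 3.8 kg.
Tool frame: the origin (TCP) lies where the fingers leave the gripper's body, on its centre line; the fingertips stand 73 mm ahead of it and the grasp point (between the pads) lies 54 mm ahead of it; z points along the fingers, y is the line along which they close (so a half turn about z gives the same grasp; the last joint's range is limited). The gripper opens to 85 mm and grips with 20 to 120 N. Pads are 22 mm wide; open, the fingers measure 114 mm over their backs; the gripper's body (76 mm by 85 mm) begins 54 mm behind the grasp point. The pads swing forward as they close: fully open they stand 13 mm farther back than shut.
Start: joints at [-1.377, 0.264, 1.604, -0, 1.274, -0.037], TCP at [0.154, -0.657, 0.304] pointing down, gripper open.
Joint ranges: [-2.63, 2.63], [-0.94, 2.18], [0.31, 2.57], [-1.31, 4.45], [0, 2.66], [-2.55, 2.55]. Speed limits (rad/s): [2.57, 2.57, 3.14, 3.14, 3.14, 3.14].

### API

Orientations are given as a rotation vector (axis times angle).
In Python, from workcell import read_state, viewer, bot gives the robot as it stands.
- The arm moves only by the tool jog_arm, never from a script. Its argument "increments" is a list that holds one entry, the list of rows, each a list of 7 numbers: the shift along the tool's x, y, z in units of 30 mm (1.0 is 30 mm), then the turn, a rotation vector about the tool's x, y, z in units of 6 degrees (1.0 is 6 degrees), then the opening, from -1 (shut) to 1 (fully open). A call has exactly 5 rows; each row shifts and turns the commanded pose from where the row before left it, along the tool's axes as they then stand; what a row does not reach is not made up. A row lasts 1/12 s, in which the tool goes at most 41.7 mm and 7.16 degrees, less where a joint would pass 70% of its speed; a pose out of reach is approached as far as the arm can. A call is refused whole if a number of a shift passes 1 or a number of a turn 1, either way. A call with a gripper value outside its range is refused whole. The fingers move at their own pace and stop on an object; "force" is the grip in N (left out, the last holds). Time passes only in rows, so rows that do not move let the fingers close, or fill a call up. It gives the time, the measured TCP pose, the force, the opening and the grip force at its end, in the units of the state.
- read_state(): the state, without advancing time (a new reading comes with each control period).
- viewer.read_camera(name): name is "side" or "top"; returns (picture, depth): 384x512x3 uint8, blue, green, red; 384x512 float32, m along the optical axis (not along the pixel's ray), 0 where there is no reading.
- viewer.camera_params(name): a dict with "fx", "fy", "cx", "cy" (pixels), "k1" (the pictures are not rectified: a ray, as slopes to the right and down, at radius r is drawn at 1 + k1 r^2 times it, then the intrinsics apply), "R" (3x3) and "t" (3): a world point X has camera coordinates R X + t. Camera axes: x right, y down, z forward; pixel columns grow to the right and rows downward; lengths in m; the calibration is good to about 2 mm. A picture is of the moment at which its call begins. camera_params takes no time and is no camera call.
- bot.finish_job(): hands the job in; it is judged then, once.
The state is a dict: "time": time; "q": joint angles; "joint_vel": joint speeds; "joint_torque": joint torques, N m; "tool_pos": TCP position; "tcp_rot": TCP orientation; "wrist_force": force on the tool from outside, world axes, zero at the start; "torque": the same for the moment, N m; "width": opening from 0.0 (shut) to 1.0 (fully open); "grip_force": force on a finger pad.
Only numpy, scipy, OpenCV 4.12 (cv2) and the standard library are available. Lean on these libraries where they do the work, as an engineer would, in place of code of your own. Each camera call takes 0.05 s, during which the arm holds its last target. There are 200 camera calls.

### The job

Proof-load the gold clasp hooked up in the tester: pull the sprung red T-handle out until its red pointer stands over the blue marker on the white scale, hold it there for a full second without ever pulling clearly beyond the marker, then ease it back until it is fully home, without letting it snap back, and let go. Leave the marker where it is set and the things standing around undisturbed.

Things in the scene. Friction and masses are not known exactly. Their poses are not given: they have to be found in the camera images.
- gauge: Clasp tester, fixed to the bench: green base plate 360 x 210 x 15 mm, spring barrel at its +x end, white scale along its +y edge. Origin: underside, below the middle of the steel carriage when home; the plate runs from 150 mm on the -x side to 210 mm on the +x side. The handle is pulled towards the gauge's -x; z is up. Position and yaw vary.
- lamp (a point): Middle of the underside of the lamp bar, 262 mm above the bench: 42 mm along the gauge's x, 170 mm along y, 22 mm thick, on a 12 mm post at gauge x +50, y -94 mm. It hangs over the clasp and keeps the gripper from coming straight down on the handle. Moves with the gauge; axes as the gauge's.
- pull_bar (a point): Centre of the red T-handle's cross bar: 110 mm along the gauge's y, 12 mm thick, 30 mm tall, leaning 30 degrees from vertical with its top towards the gauge's -x. Grip it across its 12 mm with the tool tilted to match (fingers pointing down and towards the gauge's +x). At home 36 mm to the -x side of the gauge's origin, 104 mm above the bench. Axes as the gauge's.
- stem_foot (a point): Foot of the T-handle's stem (16 mm wide, 10 mm thick) on top of the steel carriage (40 x 62 mm), 42 mm above the bench, 72 mm from pull_bar along the lean. Moves with the handle.
- pointer_tip (a point): The red pointer, a straight arm 4 mm wide sticking out from the carriage to gauge y +94 mm, 34 to 39 mm above the bench; this point is on its centre line, over the scale at gauge y +84 mm; it moves with the handle. At home it is at gauge x -5 mm. Axes as the gauge's.
- marker_mid (a point): Middle of the top of the blue marker clip on the scale (10 mm wide along the slide, 30 mm across, top 28 mm above the bench). The pointer stands exactly on the marker when both have the same gauge x. Axes as the gauge's.
- pull (a joint): How far the handle is pulled out, m: 0 home, 0.085 at the end stop. A spring pulls it back with about 2.5 N at home plus 1 N per 10 mm; it is lightly damped.
- marker (a joint): Where the marker is set on the scale, m, in the same measure: the pointer stands over its middle when pull equals marker.
- dapping_block: Bystander: black steel cylinder, diameter 56 mm, 50 mm high; origin under its centre.
- parts_bowl: Bystander: turquoise open dish 110 x 90 x 40 mm; origin under its centre.
- jar: Bystander: small jar with black lid, diameter 60 mm, 80 mm high; origin under its centre.

How it is judged:
On the way, in this order (a step that is already met when the one before it is completed fails the run):
1. the pointer is held over the marker for a second (within 5 mm of its middle for 0.8 s) (x of pointer_tip in the frame of marker_mid between -0.005 and 0.005 m), for 0.8 s.
2. the handle is back home (value of joint pull below 0.003 m), for 0.2 s.
At the end, for the whole second after the job is handed in: The handle is home (within 3 mm) and at rest, the marker is within 3 mm of where it was set, and the block, the bowl and the jar are within 20 mm of where they stood (value of joint pull below 0.003 m and velocity of joint pull between -0.01 and 0.01 m/s and distance of marker_mid from where it was at the start of the episode below 0.003 m and distance of each of dapping_block, parts_bowl, jar from where it was at the start of the episode below 0.02 m); the robot touches nothing.
It fails at once if the pointer is pulled more than 12 mm beyond the middle of the marker (x of pointer_tip in the frame of marker_mid below -0.012 m).
It fails at once if the handle snaps back (faster than 0.25 m/s) (velocity of joint pull below -0.25 m/s).
It fails at once if the marker is shifted by more than 3 mm (distance of marker_mid from where it was at the start of the episode above 0.003 m).
It fails at once if the block, the bowl or the jar is moved by more than 20 mm (distance of any of dapping_block, parts_bowl, jar from where it was at the start of the episode above 0.02 m).
It also fails if it takes over 42 s, if anything falls off the work surface, if the arm or the gripper's body presses on something with over 40 N, if the wrist force passes 120 N, or if a joint passes its speed limit or range.

## Working session

There is one attempt and no reset: what is moved stays moved. The work goes in short steps, Python scripts to look and compute and a tool call to move; the robot and the scene stay as the last step left them, time stands still between calls to the robot, and variables do not carry over. Pictures are saved under pics/ and viewed, at most 10 in all, crops included, and the job is handed in when it is done.

Besides the shell and the picture viewer there is one more tool, called after "Request:" by a JSON object that holds its "method" and its "body". jog_arm: Moves the arm, as the interface text tells. Its arguments: {"type":"object","properties":{"increments":{"type":"array","items":{"type":"array","items":{"type":"array","items":{"type":"number"}}}},"force":{"type":"number"}},"required":["increments"]}

```bash
ls; mkdir -p pics; python3 - <<'E'
from workcell import read_state, viewer, bot
import cv2,numpy as np
s=read_state();print(s)
for n in("top","side"):
    p,d=viewer.read_camera(n);cv2.imwrite(f"pics/{n}0.png",p);np.save(f"pics/{n}0d.npy",d)
    print(n,viewer.camera_params(n))
E
```

```text
pics
{'time': 0.0, 'q': array([-1.37685404e+00,  2.64773364e-01,  1.60542633e+00, -2.59446540e-05,
        1.27373103e+00, -3.69233203e-02]), 'joint_vel': array([-0.00155176,  0.00046901,  0.00156281,  0.00092131, -0.00074199,
        0.00026595]), 'joint_torque': array([-1.65728932e-03, -5.15115237e+01, -3.67314684e+01, -2.10682656e-04,
        1.29168096e-02,  1.27498387e-05]), 'tool_pos': array([ 0.15431423, -0.65650805,  0.30251999]), 'tcp_rot': array([-3.11837062e+00, -3.61581679e-01,  3.26632936e-04]), 'wrist_force': array([ 0.22836164, -0.23242199, -0.46728599]), 'torque': array([-0.03773331,  0.00316089,  0.01074238]), 'grip_force': 0.0, 'width': 1.0010570801873535}
top {'fx': 468.0752738703965, 'fy': 468.0752738703965, 'cx': 249.64284082718896, 'cy': 200.05492549605438, 'k1': 0.040323111980249, 'R': array([[-0.02558561, -0.99960818, -0.01135136],
       [-0.98314571,  0.02721722, -0.18078645],
       [ 0.18102457,  0.00653451, -0.98345687]]), 't': array([0.05676296, 0.62663182, 1.3100766 ])}
side {'fx': 482.5219575399576, 'fy': 482.5219575399576, 'cx': 254.00643409805247, 'cy': 196.28322877644192, 'k1': -0.16012978903347208, 'R': array([[ 0.99045474, -0.13776805, -0.0044012 ],
       [-0.07996036, -0.54826377, -0.83247413],
       [ 0.11227532,  0.82487987, -0.55404643]]), 't': array([-0.61212836,  0.20179362,  1.10268821])}
```

View pics/top0.png

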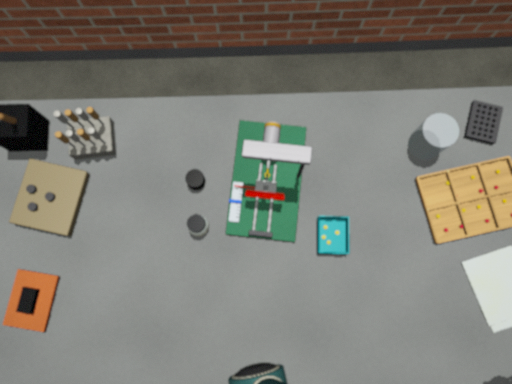

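View pics/side0.png

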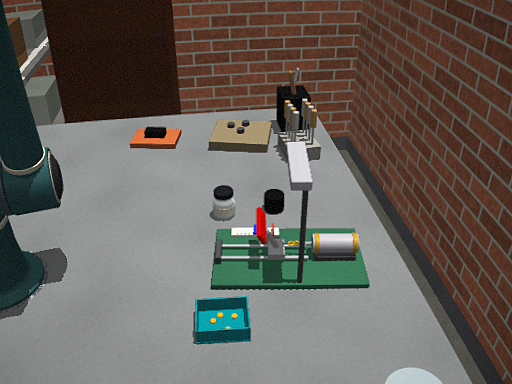

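Top view: green plate with corners near (240,121), (306,126), (295,241), (226,237). Red bar is at (265,196), the blue marker at (236,202) and the lamp bar at (277,152). The side view agrees. The pull goes down in the image, towards the robot.

```bash
cat > h.py <<'E'
import cv2,numpy as np
from workcell import read_state, viewer, bot
from scipy.spatial.transform import Rotation as Ro
def ray(n,px):
    c=viewer.camera_params(n);K=np.array([[c['fx'],0,c['cx']],[0,c['fy'],c['cy']],[0,0,1]])
    u=cv2.undistortPoints(np.array(px,float).reshape(-1,1,2),K,np.array([c['k1'],0,0,0]))[:,0]
    d=np.c_[u,np.ones(len(u))]@c['R'];o=-c['R'].T@c['t'];return o,d
def plane(n,px,z):
    o,d=ray(n,px);return o+d*((z-o[2])/d[:,2])[:,None]
def mask(p,h0,h1,s=120,v=50):
    return cv2.inRange(cv2.cvtColor(p,cv2.COLOR_BGR2HSV),(h0,s,v),(h1,255,255))
def red(p): return mask(p,0,6,150)|mask(p,174,180,150)
def pts(m): y,x=np.nonzero(m);return np.c_[x,y]
def grid(a,b):return a
E
python3 - <<'E'
from h import *
p=cv2.imread('pics/top0.png');s=cv2.imread('pics/side0.png')
m=mask(p,55,82,110,30);m[:100]=0;m[260:]=0;m[:,:215]=0;m[:,315:]=0
w=plane("top",pts(m),.015)[:,:2]
r=cv2.minAreaRect(w.astype(np.float32));print(r,cv2.boxPoints(r))
b=mask(p,108,130,150,60);b[:150]=0;b[230:]=0;b[:,:220]=0;b[:,250:]=0
q=pts(b);print('blue',len(q),plane("top",q,.028).mean(0), q.mean(0))
rr=red(p);rr[:150]=0;rr[240:]=0;rr[:,:220]=0;rr[:,300:]=0
n,l,st,c=cv2.connectedComponentsWithStats(rr);print(st,c)
rs=red(s);rs[:190]=0;rs[270:]=0;rs[:,:225]=0;rs[:,300:]=0
n,l,st,c=cv2.connectedComponentsWithStats(rs);print(st,c)
bs=mask(s,108,130,150,60);bs[:190]=0;bs[270:]=0;bs[:,:225]=0;bs[:,300:]=0;print(pts(bs).mean(0),len(pts(bs)))
cv2.imwrite('pics/crop0.png',np.hstack([cv2.resize(p[145:245,220:310],(360,400),interpolation=cv2.INTER_NEAREST),cv2.resize(s[200:290,205:305],(440,396),interpolation=cv2.INTER_NEAREST)[:400] if 0 else cv2.resize(s[200:290,205:305],(440,400),interpolation=cv2.INTER_NEAREST)]))
E
```

```text
((0.6972958445549011, -0.011570990085601807), (0.20253629982471466, 0.3536020815372467), 81.94721221923828) [[ 0.50805193 -0.08707333]
 [ 0.85816735 -0.13660783]
 [ 0.88653976  0.06393135]
 [ 0.53642434  0.11346585]]
blue 12 [0.63228429 0.08750468 0.028     ] [233.83333333 200.83333333]
[[     0      0    512    384 196347]
 [   244    186      6      2      8]
 [   252    187      2      2      3]
 [   245    189     40     11    250]] [[255.48911366 191.49637631]
 [246.         186.75      ]
 [252.66666667 187.33333333]
 [264.388      194.548     ]]
[[     0      0    512    384 196305]
 [   256    207     11     37    288]
 [   272    223      2      6     10]
 [   273    232      1      5      5]] [[255.49059372 191.44698301]
 [261.01736111 225.71875   ]
 [272.5        225.5       ]
 [273.         234.        ]]
[254.45 228.9 ] 20
```

View pics/crop0.png

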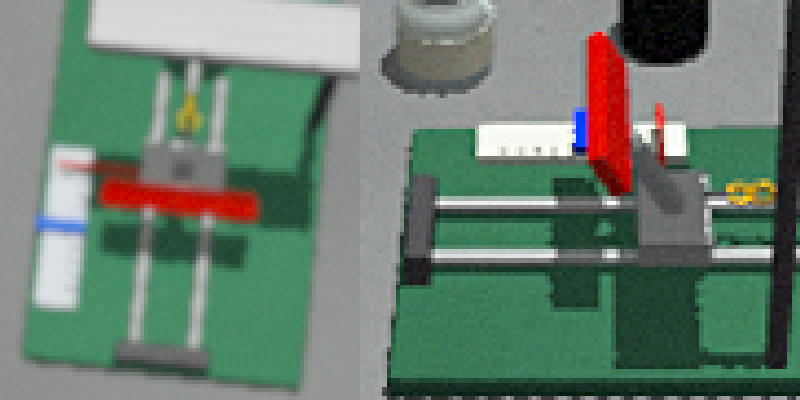

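Crops: the pointer tip is at about top px (235,185.7) and the marker centre at (235,201), so the pull should be around 43 mm. Next I check the bar position by triangulation and plan the approach.

```bash
cat >> h.py <<'E'
YAW=np.deg2rad(-8.05);G0=np.array([.6676,-.0074,0]);RG=Ro.from_euler('z',YAW)
def toG(X):return RG.inv().apply(np.atleast_2d(X)-G0)
def fromG(X):return RG.apply(X)+G0
s,c=.5,np.sqrt(.75)
RT=RG*Ro.from_matrix(np.array([[0,1,0],[c,0,s],[s,0,-c]]).T)
def grasp_tcp(bar,back): return fromG(np.array(bar)-(0.054+back)*np.array([s,0,-c]))
def plan(P,R,N,rn=None):
    st=read_state();p=st['tool_pos'];r=Ro.from_rotvec(st['tcp_rot']);p0=p;rv=(r.inv()*R).as_rotvec();rn=rn or N
    print('dist',np.linalg.norm(P-p)*1e3,'turn deg',np.rad2deg(rv),'tcp G mm',toG(p)*1e3)
    for i in range(N):
        t=p0+(P-p0)*(i+1)/N; d=np.round(r.inv().apply(t-p)/.03,2); k=np.round(rv/rn/np.deg2rad(6),2)*(i<rn)
        print([float(v) for v in d]+[float(v) for v in k]); p=p+r.apply(d*.03); r=r*Ro.from_rotvec(k*np.deg2rad(6))
    print('end G',toG(p)*1e3)
E
python3 - <<'E'
from h import *
(o1,d1),(o2,d2)=ray("top",[[264.4,194.5]]),ray("side",[[261,225.7]])
A=np.c_[d1[0],-d2[0]];t=np.linalg.lstsq(A,o2-o1,rcond=None)[0]
a,b=o1+t[0]*d1[0],o2+t[1]*d2[0];print('bar G',toG((a+b)/2),'gap',np.linalg.norm(a-b))
print('ptr',toG(plane("top",[[235,185.7]],.039)),'mark',toG(plane("top",[[235,201]],.028)))
plan(grasp_tcp([-.036,0,.104],.08),RT,25)
E
```

```text
bar G [[-0.03339582  0.00031867  0.10129691]] gap 0.00019649321695890985
ptr [[-0.00430535  0.09036961  0.039     ]] mark [[-0.04836773  0.08549976  0.028     ]]
dist 785.0802894102617 turn deg [-26.38443659  17.89823978 -67.09465622] tcp G mm [[-417.30380055 -714.65955265  302.66644297]]
[0.74, -0.74, 0.11, -0.18, 0.12, -0.45]
[0.76, -0.7, 0.11, -0.18, 0.12, -0.45]
[0.8, -0.67, 0.1, -0.18, 0.12, -0.45]
[0.83, -0.63, 0.11, -0.18, 0.12, -0.45]
[0.86, -0.59, 0.1, -0.18, 0.12, -0.45]
[0.88, -0.55, 0.1, -0.18, 0.12, -0.45]
[0.91, -0.52, 0.1, -0.18, 0.12, -0.45]
[0.93, -0.47, 0.11, -0.18, 0.12, -0.45]
[0.94, -0.43, 0.11, -0.18, 0.12, -0.45]
[0.97, -0.39, 0.11, -0.18, 0.12, -0.45]
[0.98, -0.34, 0.12, -0.18, 0.12, -0.45]
[1.0, -0.3, 0.12, -0.18, 0.12, -0.45]
[1.0, -0.25, 0.13, -0.18, 0.12, -0.45]
[1.02, -0.21, 0.14, -0.18, 0.12, -0.45]
[1.02, -0.17, 0.15, -0.18, 0.12, -0.45]
[1.03, -0.12, 0.16, -0.18, 0.12, -0.45]
[1.03, -0.07, 0.17, -0.18, 0.12, -0.45]
[1.03, -0.03, 0.19, -0.18, 0.12, -0.45]
[1.03, 0.02, 0.19, -0.18, 0.12, -0.45]
[1.02, 0.06, 0.21, -0.18, 0.12, -0.45]
[1.02, 0.11, 0.23, -0.18, 0.12, -0.45]
[1.01, 0.15, 0.24, -0.18, 0.12, -0.45]
[1.0, 0.19, 0.25, -0.18, 0.12, -0.45]
[0.98, 0.23, 0.27, -0.18, 0.12, -0.45]
[0.97, 0.27, 0.29, -0.18, 0.12, -0.45]
end G [[-1.03067753e+02  7.65778339e-02  2.19963580e+02]]
```

Request:
{"method": "jog_arm", "body": {"increments": [[[0.74,-0.74,0.1,-0.18,0.12,-0.45,0.3],[0.76,-0.7,0.1,-0.18,0.12,-0.45,0.3],[0.8,-0.67,0.1,-0.18,0.12,-0.45,0.3],[0.83,-0.63,0.1,-0.18,0.12,-0.45,0.3],[0.86,-0.59,0.1,-0.18,0.12,-0.45,0.3]]]}}

```text
time: 0.52
tool_pos: [0.237, -0.5228, 0.2871]
tcp_rot: [2.97, 0.709, 0.113]
wrist_force: [0.1, -0.6, 0.7]
width: 0.652
grip_force: 0.0
```

Request:
{"method": "jog_arm", "body": {"increments": [[[0.88,-0.55,0.1,-0.18,0.12,-0.45,0.3],[0.91,-0.52,0.1,-0.18,0.12,-0.45,0.3],[0.93,-0.47,0.1,-0.18,0.12,-0.45,0.3],[0.94,-0.43,0.1,-0.18,0.12,-0.45,0.3],[0.97,-0.39,0.1,-0.18,0.12,-0.45,0.3]]]}}

```text
time: 0.93
tool_pos: [0.319, -0.3899, 0.2714]
tcp_rot: [2.78, 1.024, 0.217]
wrist_force: [1.0, -0.1, -0.3]
width: 0.652
grip_force: 0.0
```

Request:
{"method": "jog_arm", "body": {"increments": [[[0.98,-0.34,0.1,-0.18,0.12,-0.45,0.3],[1.0,-0.3,0.1,-0.18,0.12,-0.45,0.3],[1.0,-0.25,0.1,-0.18,0.12,-0.45,0.3],[1.0,-0.2,0.1,-0.18,0.12,-0.45,0.3],[1.0,-0.15,0.1,-0.18,0.12,-0.45,0.3]]]}}

```text
time: 1.35
tool_pos: [0.3997, -0.2582, 0.2597]
tcp_rot: [2.556, 1.309, 0.313]
wrist_force: [0.8, -0.2, 0.7]
width: 0.655
grip_force: 0.0
```

```bash
python3 - <<'E'
from h import *
plan(grasp_tcp([-.036,0,.104],.08),RT,10)
E
```

```text
dist 315.30644782768235 turn deg [-10.1611207    7.28077879 -26.37955266] tcp G mm [[-230.12183679 -285.81270562  259.66169398]]
[1.03, -0.12, 0.18, -0.17, 0.12, -0.44]
[1.03, -0.07, 0.19, -0.17, 0.12, -0.44]
[1.03, -0.04, 0.21, -0.17, 0.12, -0.44]
[1.03, 0.02, 0.21, -0.17, 0.12, -0.44]
[1.02, 0.05, 0.24, -0.17, 0.12, -0.44]
[1.02, 0.1, 0.24, -0.17, 0.12, -0.44]
[1.01, 0.14, 0.26, -0.17, 0.12, -0.44]
[1.0, 0.18, 0.27, -0.17, 0.12, -0.44]
[0.98, 0.23, 0.3, -0.17, 0.12, -0.44]
[0.97, 0.26, 0.3, -0.17, 0.12, -0.44]
end G [[-1.03042171e+02 -7.84701735e-03  2.20156025e+02]]
```

Request:
{"method": "jog_arm", "body": {"increments": [[[1.0,-0.12,0.18,-0.17,0.12,-0.44,0.0],[1.0,-0.07,0.19,-0.17,0.12,-0.44,0.0],[1.0,-0.04,0.21,-0.17,0.12,-0.44,0.0],[1.0,0.02,0.21,-0.17,0.12,-0.44,0.0],[1.0,0.05,0.24,-0.17,0.12,-0.44,0.0]]]}}

```text
time: 1.77
tool_pos: [0.4809, -0.1295, 0.2396]
tcp_rot: [2.311, 1.557, 0.398]
wrist_force: [0.7, -1.2, -0.1]
width: 0.499
grip_force: 0.0
```

Request:
{"method": "jog_arm", "body": {"increments": [[[1.0,0.1,0.24,-0.17,0.12,-0.44,0.0],[1.0,0.14,0.26,-0.17,0.12,-0.44,0.0],[1.0,0.18,0.27,-0.17,0.12,-0.44,0.0],[1.0,0.23,0.3,-0.17,0.12,-0.44,0.0],[1.0,0.26,0.3,-0.17,0.12,-0.44,0.0]]]}}

```text
time: 2.18
tool_pos: [0.5641, 0.0036, 0.2198]
tcp_rot: [2.042, 1.775, 0.474]
wrist_force: [0.5, 0.3, 0.6]
width: 0.495
grip_force: 0.0
```

```bash
python3 - <<'E'
from h import *
plan(grasp_tcp([-.036,0,.104],0.0),RT,5)
print(read_state()['q'],read_state()['width'])
p,d=viewer.read_camera("side");t,_=viewer.read_camera("top")
cv2.imwrite('pics/s1.png',np.hstack([cv2.resize(p[150:290,170:310],(400,400)),cv2.resize(t[130:250,200:320],(400,400))]))
E
```

```text
dist 80.39409963704394 turn deg [0.00660301 0.09259279 0.06472524] tcp G mm [[-104.06915507   -3.58836868  219.7846399 ]]
[0.02, 0.01, 0.54, 0.0, 0.0, 0.0]
[0.03, 0.0, 0.53, 0.0, 0.0, 0.0]
[0.02, 0.01, 0.54, 0.0, 0.0, 0.0]
[0.03, 0.01, 0.53, 0.0, 0.0, 0.0]
[0.02, 0.01, 0.54, 0.0, 0.0, 0.0]
end G [[-6.28225714e+01 -1.16944985e-01  1.50754005e+02]]
[-0.00367724 -0.09840472  2.23205829 -0.14803796  0.49304412  0.24817055] 0.494517154454573
```

View pics/s1.png

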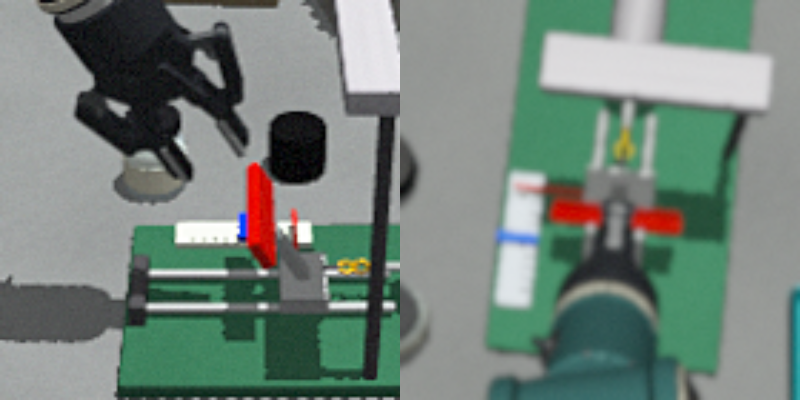

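The gripper is aligned with the bar: fingertips at side-crop (190,175) and (240,150), bar top at (255,170). Going in along the tool axis now.

Request:
{"method": "jog_arm", "body": {"increments": [[[0.0,0.0,0.5,0,0,0,0.0],[0.02,0.0,0.5,0,0,0,0.0],[0.02,0.0,0.5,0,0,0,0.0],[0.02,0.0,0.5,0,0,0,0.0],[0.02,0.0,0.5,0,0,0,0.0]]]}}

```text
time: 2.7
tool_pos: [0.601, -0.0017, 0.1546]
tcp_rot: [2.046, 1.772, 0.472]
wrist_force: [0.1, -0.6, -0.4]
width: 0.501
grip_force: 0.0
```

```bash
python3 - <<'E'
from h import *
plan(grasp_tcp([-.036,0,.104],0.0),RT,1)
p,d=viewer.read_camera("side");t,_=viewer.read_camera("top")
cv2.imwrite('pics/s2.png',np.hstack([cv2.resize(p[170:270,210:310],(400,400)),cv2.resize(t[130:250,200:320],(400,400))]))
E
```

```text
dist 6.457749112594578 turn deg [-0.06491282  0.17708616 -0.12006185] tcp G mm [[-66.73203486  -3.66525182 154.55223971]]
[0.12, 0.04, 0.17, -0.01, 0.03, -0.02]
end G [[-6.31350685e+01 -8.35502454e-02  1.50725590e+02]]
```

View pics/s2.png

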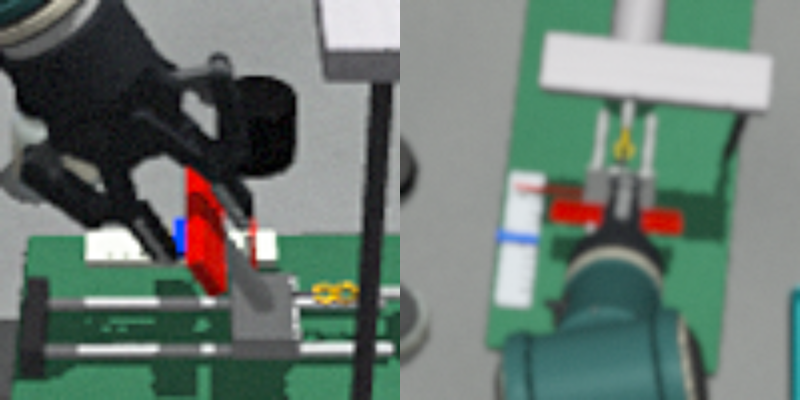

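Bar sits between the fingers: tips at side-crop (170,255) and (250,225), bar at (207,235). Closing.

Request:
{"method": "jog_arm", "body": {"increments": [[[0.1,0.0,0.1,0,0,0,-0.4],[0,0,0,0,0,0,-0.7],[0,0,0,0,0,0,-1],[0,0,0,0,0,0,-1],[0,0,0,0,0,0,-1]]], "force": 40}}

```text
time: 3.22
tool_pos: [0.6038, 0.0016, 0.1541]
tcp_rot: [2.043, 1.771, 0.475]
wrist_force: [1.8, -0.8, -0.2]
width: 0.132
grip_force: 43.7
```

Request:
{"method": "jog_arm", "body": {"increments": [[[0,0,0,0,0,0,-1],[0,0,0,0,0,0,-1],[0,0,0,0,0,0,-1],[0,0,0,0,0,0,-1],[0,0,0,0,0,0,-1]]]}}

```text
time: 3.63
tool_pos: [0.6042, 0.0016, 0.154]
tcp_rot: [2.043, 1.771, 0.475]
wrist_force: [2.0, -3.9, 4.0]
width: 0.135
grip_force: 44.4
```

```bash
cat >> h.py <<'E'
def gap():
    "gauge x of pointer tip (z .039) and marker (z .028) in the top view, over the scale at y 84"
    t,_=viewer.read_camera("top");o=[]
    up=cv2.resize(t,None,fx=4,fy=4,interpolation=cv2.INTER_CUBIC)
    hsv=cv2.cvtColor(up,cv2.COLOR_BGR2HSV)
    for z,m in((.039,(hsv[...,1]>70)&((hsv[...,0]<12)|(hsv[...,0]>168))),(.028,(hsv[...,1]>110)&(abs(hsv[...,0].astype(int)-118)<12))):
        m=m.copy();m[:600]=0;m[1000:]=0;m[:,:860]=0;m[:,1100:]=0
        g=toG(plane("top",(pts(m)+.5)/4-.5,z));g=g[(g[:,1]>.072)&(g[:,1]<.093)];o.append(g[:,0].mean()*1e3);print(len(g),g[:,0].min()*1e3,g[:,0].max()*1e3)
    print('ptr,mark,to go mm',o,o[0]-o[1]);return t
E
python3 - <<'E'
from h import *
s_=read_state();print(s_['wrist_force'],toG(s_['tool_pos'])*1e3,s_['width'])
gap()
print('pull dir tool units per mm',(Ro.from_rotvec(s_['tcp_rot']).inv()*RG).apply([-1,0,0])/30)
E
```

```text
[ 2.02444811 -3.85293107  4.00855071] [[-6.40511388e+01 -1.78289354e-02  1.53993722e+02]] 0.1349635802332155
63 -7.232398601263882 -3.541089771956413
240 -51.54498237958735 -44.68002125453537
ptr,mark,to go mm [np.float64(-5.353787313547485), np.float64(-48.26584378287558)] 42.91205646932809
pull dir tool units per mm [-7.95469593e-05 -2.88280685e-02 -1.67346124e-02]
```

Gripped (opening 11.5 mm), with about 43 mm to go. Pulling 30 mm first.

Request:
{"method": "jog_arm", "body": {"increments": [[[0,-0.1,-0.058,0,0,0,-1],[0,-0.19,-0.11,0,0,0,-1],[0,-0.19,-0.11,0,0,0,-1],[0,-0.19,-0.11,0,0,0,-1],[0,-0.19,-0.11,0,0,0,-1]]]}}

```text
time: 4.1
tool_pos: [0.5746, 0.0057, 0.154]
tcp_rot: [2.043, 1.771, 0.476]
wrist_force: [7.2, -5.4, 0.8]
width: 0.131
grip_force: 43.7
```

```bash
python3 - <<'E'
from h import *
s_=read_state();print(s_['wrist_force'],toG(s_['tool_pos'])*1e3,s_['width'])
gap()
E
```

```text
[ 7.18089182 -5.38076095  0.77688753] [[-9.38747145e+01 -6.21315190e-03  1.53997629e+02]] 0.13102366380258934
71 -36.493076307792975 -32.576506004915316
248 -51.629029295400784 -44.259650933596625
ptr,mark,to go mm [np.float64(-34.62405109084833), np.float64(-48.1248761902943)] 13.500825099445969
```

Request:
{"method": "jog_arm", "body": {"increments": [[[0,-0.1,-0.058,0,0,0,-1],[0,-0.1,-0.058,0,0,0,-1],[0,-0.1,-0.058,0,0,0,-1],[0,-0.06,-0.035,0,0,0,-1],[0,-0.02,-0.012,0,0,0,-1]]]}}

```text
time: 4.57
tool_pos: [0.5616, 0.0076, 0.154]
tcp_rot: [2.043, 1.771, 0.476]
wrist_force: [6.5, -5.0, 1.6]
width: 0.136
grip_force: 43.7
```

```bash
python3 - <<'E'
from h import *
t=gap();gap();p,d=viewer.read_camera("side")
s_=read_state();print(s_['time'],s_['wrist_force'],toG(s_['tool_pos'])*1e3,s_['width'])
cv2.imwrite('pics/s3.png',np.hstack([cv2.resize(p[190:270,220:300],(400,400)),cv2.resize(t[160:230,215:285],(400,400))]))
E
```

```text
51 -48.14008377257915 -46.22490802502657h.py:35: RuntimeWarning: Mean of empty slice.
  g=toG(plane("top",(pts(m)+.5)/4-.5,z));g=g[(g[:,1]>.072)&(g[:,1]<.093)];o.append(g[:,0].mean()*1e3);print(len(g),g[:,0].min()*1e3,g[:,0].max()*1e3)
  ret = ret.dtype.type(ret / rcount)
Traceback (most recent call last):
  File "h.py", line 35, in gap
    g=toG(plane("top",(pts(m)+.5)/4-.5,z));g=g[(g[:,1]>.072)&(g[:,1]<.093)];o.append(g[:,0].mean()*1e3);print(len(g),g[:,0].min()*1e3,g[:,0].max()*1e3)
                                                                                                                     ~~~~~~~~~~^^
ValueError: zero-size array to reduction operation minimum which has no identity
```

Request:
{"method": "jog_arm", "body": {"increments": [[[0,0,0,0,0,0,-1],[0,0,0,0,0,0,-1],[0,0,0,0,0,0,-1],[0,0,0,0,0,0,-1],[0,0,0,0,0,0,-1]]]}}

```text
time: 5.03
tool_pos: [0.5618, 0.0076, 0.154]
tcp_rot: [2.043, 1.771, 0.476]
wrist_force: [5.4, -5.2, 1.1]
width: 0.133
grip_force: 43.8
```

```bash
python3 - <<'E'
from h import *
t,_=viewer.read_camera("top");p,d=viewer.read_camera("side")
s_=read_state();print(s_['time'],s_['wrist_force'],toG(s_['tool_pos'])*1e3,s_['width'])
cv2.imwrite('pics/s3.png',np.hstack([cv2.resize(p[190:270,220:300],(400,400)),cv2.resize(t[160:230,215:285],(400,400))]))
E
```

```text
5.1333 [ 5.16945827 -5.12791848  2.9102889 ] [[-1.06849761e+02 -7.53929728e-03  1.53982873e+02]] 0.13104206299575757
```

View pics/s3.png

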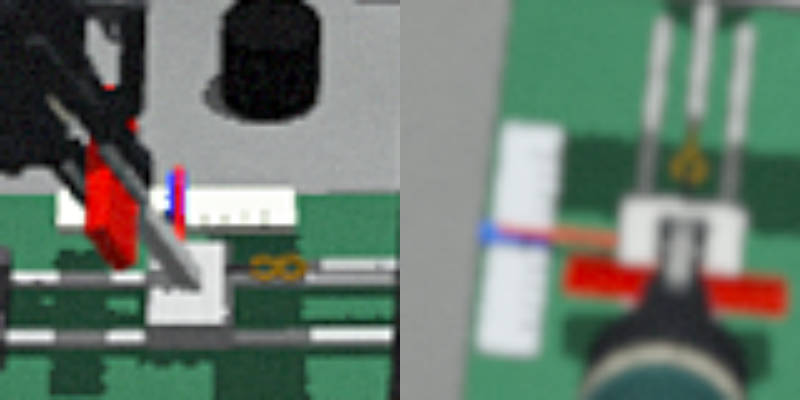

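The pointer stands within the marker's width in both views: side-crop x 180 against marker 168–187, and over the blue clip at top-crop (490,235). Keep holding.

Request:
{"method": "jog_arm", "body": {"increments": [[[0,0,0,0,0,0,-1],[0,0,0,0,0,0,-1],[0,0,0,0,0,0,-1],[0,0,0,0,0,0,-1],[0,0,0,0,0,0,-1]]]}}

```text
time: 5.55
tool_pos: [0.5618, 0.0076, 0.154]
tcp_rot: [2.043, 1.771, 0.476]
wrist_force: [6.0, -5.1, 1.7]
width: 0.136
grip_force: 43.8
```

Request:
{"method": "jog_arm", "body": {"increments": [[[0,0,0,0,0,0,-1],[0,0,0,0,0,0,-1],[0,0,0,0,0,0,-1],[0,0,0,0,0,0,-1],[0,0,0,0,0,0,-1]]]}}

```text
time: 5.97
tool_pos: [0.5618, 0.0076, 0.154]
tcp_rot: [2.043, 1.771, 0.476]
wrist_force: [5.8, -4.6, 1.8]
width: 0.136
grip_force: 43.8
```

Request:
{"method": "jog_arm", "body": {"increments": [[[0,0.06,0.035,0,0,0,-1],[0,0.12,0.07,0,0,0,-1],[0,0.12,0.07,0,0,0,-1],[0,0.12,0.07,0,0,0,-1],[0,0.12,0.07,0,0,0,-1]]]}}

```text
time: 6.38
tool_pos: [0.5804, 0.0049, 0.154]
tcp_rot: [2.043, 1.771, 0.476]
wrist_force: [3.1, -4.1, 4.0]
width: 0.13
grip_force: 44.3
```

Request:
{"method": "jog_arm", "body": {"increments": [[[0,0.12,0.07,0,0,0,-1],[0,0.12,0.07,0,0,0,-1],[0,0.12,0.07,0,0,0,-1],[0,0.12,0.07,0,0,0,-1],[0,0.06,0.035,0,0,0,-1]]]}}

```text
time: 6.8
tool_pos: [0.5991, 0.0023, 0.154]
tcp_rot: [2.043, 1.771, 0.476]
wrist_force: [2.6, -3.7, 6.1]
width: 0.131
grip_force: 44.7
```

```bash
python3 - <<'E'
from h import *
s_=read_state();print(s_['wrist_force'],toG(s_['tool_pos'])*1e3,s_['width'])
gap()
E
```

```text
[ 2.60397124 -3.66023365  6.05392864] [[-6.92209801e+01 -7.80569168e-03  1.54023067e+02]] 0.13058808801265687
41 -12.181360629977524 -8.15740083262258
242 -51.629029295400784 -44.76409763587533
ptr,mark,to go mm [np.float64(-10.030122539237569), np.float64(-48.242118935388085)] 38.21199639615052
```

Request:
{"method": "jog_arm", "body": {"increments": [[[0,0.06,0.035,0,0,0,-1],[0,0.05,0.03,0,0,0,-1],[0,0.04,0.02,0,0,0,-1],[0,0.01,0.005,0,0,0,-1],[0,0,0,0,0,0,-1]]]}}

```text
time: 7.27
tool_pos: [0.6041, 0.0016, 0.154]
tcp_rot: [2.043, 1.771, 0.476]
wrist_force: [2.1, -2.8, 5.7]
width: 0.137
grip_force: 44.6
```

```bash
python3 - <<'E'
from h import *
s_=read_state();print(s_['wrist_force'],toG(s_['tool_pos'])*1e3,s_['width'])
gap()
E
```

```text
[ 2.0798682  -2.81957297  5.73066256] [[-6.40907604e+01  7.87225766e-03  1.53996923e+02]] 0.13678785122281056
68 -6.978836749617858 -3.541089771956413
240 -51.629029295400784 -44.68002125453537
ptr,mark,to go mm [np.float64(-5.303905589219899), np.float64(-48.24002915309841)] 42.93612356387851
```

Home again. Releasing and backing out along the tool axis.

Request:
{"method": "jog_arm", "body": {"increments": [[[0,0.01,0.005,0,0,0,-1],[0,0,0,0,0,0,-0.6],[0,0,0,0,0,0,-0.3],[0,0,0,0,0,0,0],[0,0,0,0,0,0,0]]]}}

```text
time: 7.73
tool_pos: [0.6021, 0.0019, 0.1512]
tcp_rot: [2.047, 1.774, 0.47]
wrist_force: [0.0, 0.0, 0.3]
width: 0.494
grip_force: 0.0
```

Request:
{"method": "jog_arm", "body": {"increments": [[[0,0,0,0,0,0,0],[0,0,-0.2,0,0,0,0],[0,0,-0.5,0,0,0,0],[0,0,-0.7,0,0,0,0],[0,0,-0.8,0,0,0,0]]]}}

```text
time: 8.15
tool_pos: [0.5697, 0.0065, 0.2093]
tcp_rot: [2.047, 1.774, 0.47]
wrist_force: [-0.2, -0.5, -0.4]
width: 0.499
grip_force: 0.0
```

Request:
{"method": "jog_arm", "body": {"increments": [[[0,0,-0.8,0,0,0,0],[0,0,-0.8,0,0,0,0],[0,0,-0.6,0,0,0,0],[0,0,-0.3,0,0,0,0],[0,0,0,0,0,0,0]]]}}

```text
time: 8.57
tool_pos: [0.5342, 0.0121, 0.2778]
tcp_rot: [2.042, 1.77, 0.478]
wrist_force: [-1.0, 1.1, 0.2]
width: 0.497
grip_force: 0.0
```

```bash
python3 - <<'E'
from h import *
s_=read_state();print(s_['time'],s_['wrist_force'],toG(s_['tool_pos'])*1e3,s_['width'])
t=gap();p,d=viewer.read_camera("side")
cv2.imwrite('pics/s4.png',np.hstack([cv2.resize(p[120:320,120:320],(400,400)),cv2.resize(t[130:260,170:350],(400,300)).__class__(0) if 0 else cv2.resize(t[100:280,180:360],(400,400))]))
E
```

```text
8.5667 [-0.96289448  1.07648427  0.18883951] [[-134.78455249    0.61592363  277.84469012]] 0.4967082429512968
48 -6.730701402337421 -3.3705651581655967
240 -51.54498237958735 -44.68002125453537
ptr,mark,to go mm [np.float64(-4.7442827803613845), np.float64(-48.21389054885263)] 43.469607768491244
```

View pics/s4.png

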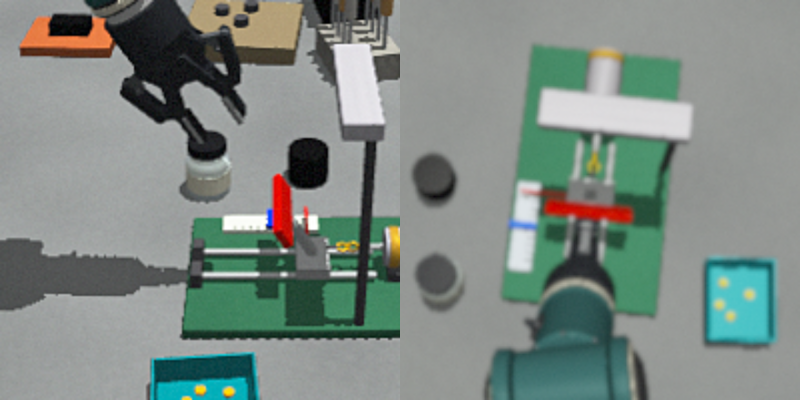

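The handle is home with the bar at side-crop (283,210). The gripper is clear of everything, and the block, bowl and jar stand where they were.

```bash
python3 -c "
from workcell import bot
print(bot.finish_job())"
```

```text
the job is handed in; nothing more can be done
None
```

The clasp was pulled about 43 mm until the pointer stood over the marker, held there for about 1.4 s, eased fully home and let go; marker, block, bowl and jar showed no movement in the images, and the job is handed in (no verdict was returned).

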